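# Hang the rinsed bottle on the drying rack

### The arm

A 6-joint arm with a two-finger parallel gripper is mounted at the origin on a cart in front of the work surface, level with it; the furniture and walls round the work are solid. World frame = base frame: x ahead of the robot, y to its left, z up, the work surface at z = 0. Lengths are in m, angles in rad, forces in N, time in s.
With the tool pointing down it reaches from about 0.275 to 0.825 m from the base axis. Payload 4.9 kg.
Tool frame: the origin (TCP) lies midway between the tips of the shut fingers; the grasp point (between the pads) lies 19 mm behind it (bot.grip_depth is the distance from the TCP to the grasp point, in m); z points along the fingers, y is the line along which they close (so a half turn about z gives the same grasp; the last joint's range is limited). The gripper opens to 85 mm and grips with 20 to 120 N. Pads are 22 mm wide; open, the fingers measure 114 mm over their backs; the gripper's body (76 mm by 85 mm) begins 54 mm behind the grasp point. The pads swing forward as they close: fully open they stand 13 mm farther back than shut.
Start: joints at [1.108, 0.326, -0.193, 1.052, 0, 1.437], TCP at [0.178, 0.521, 0.231] pointing down, gripper open.
Joint ranges: [-2.65, 2.65], [-0.97, 1.79], [-1.3, 1.35], [-1.93, 2.1], [-1.47, 1.37], [-3.14, 3.14]. Speed limits (rad/s): [2.57, 2.57, 3.14, 3.14, 3.14, 3.14].

### API

Orientations are given as a rotation vector (axis times angle).
In Python, from workcell import read_state, imaging, bot gives the robot as it stands.
- The arm moves only by the tool play_rows, never from a script. Its argument "commands" is a list that holds one entry, the list of rows, each a list of 7 numbers: the shift along the tool's x, y, z in mm, then the turn, a rotation vector about the tool's x, y, z in rad, then the opening, from 0 (shut) to 1 (fully open). A call has 1 to 20 rows; each row shifts and turns the commanded pose from where the row before left it, along the tool's axes as they then stand; what a row does not reach is not made up. A row lasts 1/12 s, in which the tool goes at most 41.7 mm and 7.16 degrees, less where a joint would pass 70% of its speed; a pose out of reach is approached as far as the arm can. A call with a gripper value outside its range is refused whole. The fingers move at their own pace and stop on an object; "squeeze" is the grip in N (left out, the last holds). Time passes only in rows, so rows that do not move let the fingers close. It gives the time, the measured TCP pose, the force, the opening and the grip force at its end, in the units of the state.
- read_state(): the state, without advancing time (a new reading comes with each control period).
- imaging.snapshot(name): name is "side" or "top" or "wrist"; returns a dict with "image" (480x640x3 uint8, blue, green, red), "intrinsics" (3x3 intrinsics, pixels), "k1" (the pictures are not rectified: a ray, as slopes to the right and down, at radius r is drawn at 1 + k1 r^2 times it, then the intrinsics apply), "cam_to_world" (4x4, takes a point from camera to world coordinates); the wrist camera has in their place "tool_from_camera" (4x4, takes a point from camera to tool coordinates, whose origin is the TCP and whose axes are the flange's). Camera axes: x right, y down, z forward; pixel columns grow to the right and rows downward; lengths in m; the calibration is good to about 2 mm. A picture is of the moment at which its call begins: read the wrist's pose just before it. There is no depth.
- bot.finish_job(): hands the job in; it is judged then, once.
The state is a dict: "clock": time; "qpos": joint angles; "qvel": joint speeds; "joint_efforts": joint torques, N m; "position": TCP position; "ee_rot": TCP orientation; "force": force on the tool from outside, world axes, zero at the start; "ft_torque": the same for the moment, N m; "grip_width": finger opening in m; "grasp_force": force on a finger pad.
Only numpy, scipy, OpenCV 4.12 (cv2) and the standard library are available. Lean on these libraries where they do the work, as an engineer would, in place of code of your own. Each camera call takes 0.05 s, during which the arm holds its last target. There are 200 camera calls.

### The job

The rack's drip tray was pulled out to be emptied: push it fully home first, so that nothing drips on the table. Then take the rinsed square bottle that lies on the mat, turn it mouth down and lower it gently over the free slim peg until its rim rests on the peg's collar, and let go of it there, standing straight. Leave the bottle that is already drying where it hangs and knock nothing over.

Things in the scene. Friction and masses are not known exactly. Their poses are not given: they have to be found in the camera images.
- rack: drying rack, a slatted pale wooden box 130 (x) x 320 (y) x 46 mm high that does not move; three upright metal pegs stand on its top board in a row along its y axis, 12 mm behind its middle and 110 mm apart. Origin: middle of its underside; x points to its back, -x to its open front, z up
- drip_tray (a joint): the grey drip tray in the rack's front: how far it is pulled out, in m along the rack's -x axis; 0 is fully home against its stop, 0.06 fully out. It slides with about 1.2 N of friction and stays where it is left
- tray_lip (a point): middle of the front edge of the drip tray's finger lip (a grey ledge 100 mm wide and 9 mm thick, 26 mm above the table), which stands 17 mm ahead of the tray's flat front; that front is 298 mm wide, reaches from 4 to 34 mm above the table and is flush with the rack's when the tray is home
- bottle: the rinsed bottle: a white square-section bottle, open and empty, 60 g, lying on one flat side on the mat. Square body 44 x 44 mm and 70 mm long, then a 10 mm shoulder and an 18 mm round neck of 26 mm outer and 20 mm inner diameter; the inside is hollow down to a 3 mm base. Origin: centre of the square body; its x axis runs along the bottle towards the mouth; y and z are square to its flat sides
- bottle_mouth (a point): centre of the bottle's mouth (the rim), 62.5 mm from the body's centre along the bottle's x axis
- free_peg_seat (a point): centre of the collar's top face at the foot of the free slim peg, on the peg's axis; z up. Where the bottle's rim must rest. The collar is 35 mm wide, 52 mm above the table; the slim peg is 12 mm thick, rises 72 mm above this point and has a round tip. It may stand at any of the three places on the rack
- used_peg_seat (a point): the same point on the second slim peg, of the same size, which carries the bottle that is already drying
- stout_peg_seat (a point): the same point on the stout peg, 27 mm thick and 60 mm tall, empty, meant for wide-mouthed jars; it does not enter the bottle's neck
- drying_bottle: a second bottle of the same make and size, already hanging mouth down on the other slim peg, loose. Origin: centre of its mouth; z points up to its base, 97.5 mm above
- mat: flat dark rubber mat 190 x 130 mm, 4 mm thick, fixed to the table; origin: middle of its underside
- glue_bottle: small dark bottle of plastic cement with a needle, 22 x 31 x 118 mm, standing upright, loose; origin: middle of its underside, z up
- dropper_8: small dropper bottle of paint, 25 mm wide, 82 mm tall, standing upright, loose; origin: middle of its underside, z up
- pot_5: flip-top paint pot, 35 x 31 x 40 mm, standing upright, loose; origin: middle of its underside, z up
There are look-alikes about, which are no part of the job. What is shaped like the bottle but turquoise is not meant.

How it is judged:
On the way, in this order (a step that is already met when the one before it is completed fails the run):
1. the drip tray is pushed home (within 3 mm) before the bottle is hung (value of joint drip_tray below 0.003 m and horizontal distance between bottle_mouth and free_peg_seat above 0.03 m), for 0.2 s.
2. the bottle is mouth down with its neck over the free slim peg (angle between bottle's own x axis and vertical above 2.9 rad and horizontal distance between bottle_mouth and free_peg_seat below 0.008 m and z of bottle_mouth in the frame of free_peg_seat below 0.06 m), for 0.1 s.
At the end, for the whole second after the job is handed in: The drip tray is home (within 4 mm of its stop); the rinsed bottle hangs mouth down on the free slim peg, its rim on the collar (within 3 mm) and centred on the peg (within 6 mm), upright within about 0.08 rad, released and at rest (value of joint drip_tray below 0.004 m and angle between bottle's own x axis and vertical above 3.06 rad and horizontal distance between bottle_mouth and free_peg_seat below 0.006 m and z of bottle_mouth in the frame of free_peg_seat between -0.003 and 0.003 m and linear speed of bottle below 0.02 m/s); the robot touches nothing.
It fails at once if the bottle that is already drying is shifted by more than 15 mm or tipped (distance of drying_bottle from where it was at the start of the episode above 0.015 m or angle between drying_bottle's own z axis and vertical above 0.3 rad).
It fails at once if the glue bottle, the dropper bottle or the paint pot is knocked over (angle between any of glue_bottle, dropper_8, pot_5's own z axis and vertical above 0.6 rad).
It fails at once if the bottle is let fall down the peg instead of being lowered (it moves faster than 0.5 m/s with its neck over the peg) (horizontal distance between bottle_mouth and free_peg_seat below 0.012 m and z of bottle_mouth in the frame of free_peg_seat below 0.075 m and linear speed of bottle above 0.5 m/s).
It also fails if it takes over 64 s, if anything falls off the work surface, if the arm or the gripper's body presses on something with over 40 N, if the wrist force passes 120 N, or if a joint passes its speed limit or range.

## Working session

There is one attempt and no reset: what is moved stays moved. The work goes in short steps, Python scripts to look and compute and a tool call to move; the robot and the scene stay as the last step left them, time stands still between calls to the robot, and variables do not carry over. Pictures are saved under pics/ and viewed, at most 10 in all, crops included, and the job is handed in when it is done.

Besides the shell and the picture viewer there is one more tool, called by a JSON object that holds its "name" and its "arguments". play_rows: Moves the arm, as the interface text tells. Its arguments: {"type":"object","properties":{"commands":{"type":"array"},"squeeze":{"type":"number"}},"required":["commands"]}

```bash
mkdir -p pics; cat > h.py <<'E'
import numpy as np,cv2
from scipy.spatial.transform import Rotation as R
from workcell import read_state, imaging, bot
def snap(n,f=None):
    s=read_state(); d=imaging.snapshot(n)
    if n=="wrist":
        T=np.eye(4);T[:3,:3]=R.from_rotvec(s["ee_rot"]).as_matrix();T[:3,3]=s["position"]
        d["cam_to_world"]=T@np.array(d["tool_from_camera"])
    if f: cv2.imwrite("pics/"+f,d["image"])
    np.savez("pics/%s.npz"%(f or n),K=d["intrinsics"],k1=d["k1"],T=d["cam_to_world"]);return d
def ray(f,u,v):
    z=np.load("pics/%s.npz"%f);K=z["K"];k=float(z["k1"])
    p=cv2.undistortPoints(np.array([[[u,v]]],float),K,np.array([k,0,0,0.]))[0,0]
    return z["T"][:3,3],z["T"][:3,:3]@np.array([p[0],p[1],1])
def at(f,u,v,h):
    o,d=ray(f,u,v);return np.round(o+d*(h-o[2])/d[2],4)
def proj(f,P):
    z=np.load("pics/%s.npz"%f);T=np.linalg.inv(z["T"])
    return cv2.projectPoints(np.array(P,float).reshape(-1,3),cv2.Rodrigues(T[:3,:3])[0],T[:3,3],z["K"],np.array([float(z["k1"]),0,0,0.]))[0][:,0].round(1)
E
python3 - <<'E'
from h import *
snap("top","top.png");snap("side","side.png")
for f in("top.png","side.png"):
    z=np.load("pics/%s.npz"%f);print(z["T"].round(3),z["K"][0],z["k1"])
s=read_state();print(s)
E
```

```text
[[-0.009 -0.995  0.099  0.452]
 [-1.     0.008 -0.006 -0.005]
 [ 0.005 -0.099 -0.995  1.308]
 [ 0.     0.     0.     1.   ]] [447.83826055   0.         315.27794882] -0.058556785386625204
[[-0.978 -0.128  0.165  0.385]
 [-0.209  0.643 -0.737  0.835]
 [-0.011 -0.755 -0.655  0.864]
 [ 0.     0.     0.     1.   ]] [537.64833729   0.         312.02368125] 0.01591183226815237
{'clock': 0.1, 'qpos': array([ 1.10780760e+00,  3.26867407e-01, -1.93443932e-01,  1.05201526e+00,
        1.83482980e-06,  1.43659484e+00]), 'qvel': array([ 2.93316789e-04, -3.14354877e-03,  2.40379950e-03, -1.76292126e-03,
        4.81537097e-06, -9.50668101e-05]), 'joint_efforts': array([ 2.35633175e-03, -4.44237363e+01,  2.63039464e+01,  7.81376468e-03,
        7.19204877e-06,  1.93336342e-05]), 'position': array([0.1773544 , 0.52008689, 0.23059659]), 'ee_rot': array([-5.14060596e-01, -3.09879033e+00,  2.29620494e-03]), 'force': array([ 0.24410973, -0.30881358, -0.27520787]), 'ft_torque': array([-0.0026895 , -0.0165908 , -0.03023576]), 'grasp_force': 0.0, 'grip_width': 0.08566393804676203}
```

View pics/top.png

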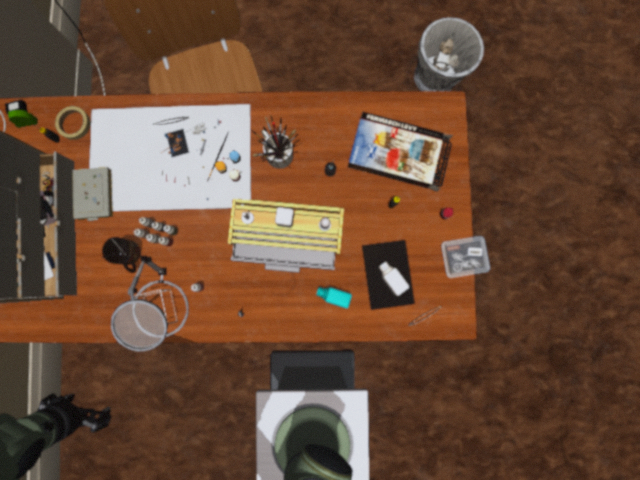

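View pics/side.png

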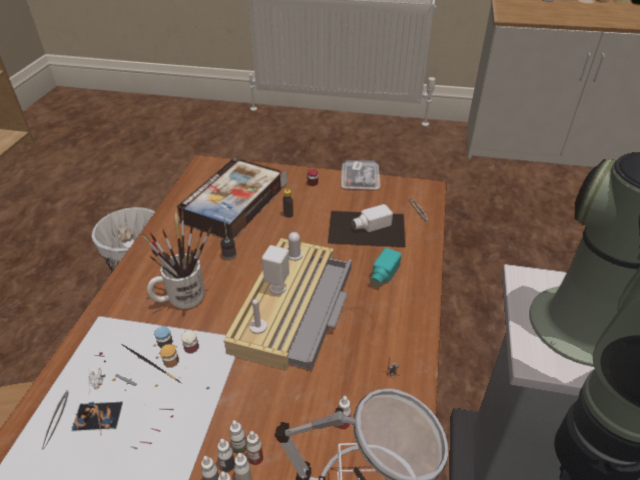

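Top view: the rack is at (287,230). The left peg (248,216) looks slim and free, the white drying bottle is in the middle (285,216), and the right peg (325,222) looks stout. The white bottle on the mat is at (395,280). The turquoise look-alike at (333,297) is not meant. I'll confirm with enlarged crops.

```bash
python3 - <<'E'
import cv2,numpy as np
t=cv2.imread("pics/top.png");s=cv2.imread("pics/side.png")
cv2.imwrite("pics/c1.png",cv2.resize(t[190:320,220:420],None,fx=4,fy=4,interpolation=cv2.INTER_CUBIC))
cv2.imwrite("pics/c2.png",cv2.resize(s[190:370,220:420],None,fx=3.3,fy=3.3,interpolation=cv2.INTER_CUBIC))
E
```

```text
(no output)
```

View pics/c1.png

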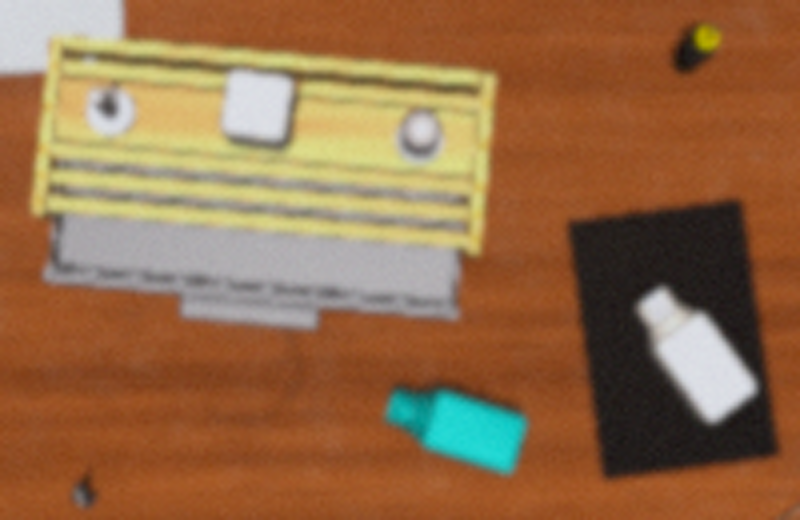

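View pics/c2.png

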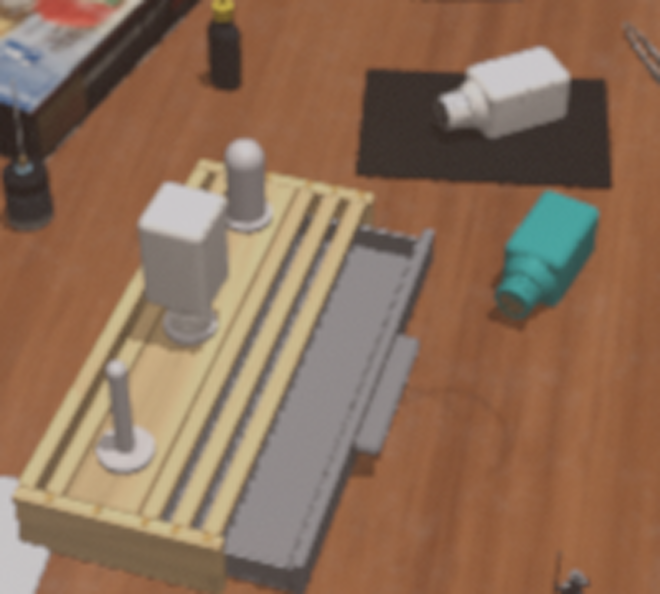

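The crops confirm the choice: a slim bare peg at c1 (109,110), a stout peg at (420,136), and the white bottle with its neck towards (655,295). Now I'll work out the geometry.

```bash
python3 - <<'E'
from h import *
c1=lambda u,v,h:at("top.png",220+(u+.5)/4-.5,190+(v+.5)/4-.5,h)
c2=lambda u,v,h:at("side.png",220+(u+.5)/3.3-.5,190+(v+.5)/3.3-.5,h)
print("rack",[c1(*p,.046) for p in((55,40),(495,75),(480,250),(35,212))])
print("free",c1(109,110,.052),c2(126,448,.052),"tip",c2(117,370,.124))
print("stout",c1(420,136,.052),c2(246,212,.052))
print("lip",[c1(*p,.03) for p in((181,316),(318,326))],[c2(*p,.0305) for p in((372,452),(418,342))])
print("bottle top",[c1(*p,.048) for p in((655,355),(705,315),(757,382),(712,424))],"mouth",c1(652,300,.026))
print("bottle side",[c2(*p,.048) for p in((470,70),(543,50),(570,72),(497,98))],"mouth",c2(443,112,.026))
print("turq",[c1(*p,.04) for p in((388,410),(512,475),(525,415))])
print("glue..",c1(690,60,0),c2(226,85,0), c1(85,495,0), c2(30,218,0))
E
```

```text
rack [array([0.6963, 0.2205, 0.046 ]), array([ 0.6684, -0.0938,  0.046 ]), array([ 0.5434, -0.0814,  0.046 ]), array([0.5729, 0.2334, 0.046 ])]
free [0.6445 0.1805 0.052 ] [0.6432 0.1786 0.052 ] tip [0.6417 0.1823 0.124 ]
stout [ 0.6241 -0.0397  0.052 ] [ 0.6222 -0.0406  0.052 ]
lip [array([0.4991, 0.1314, 0.03  ]), array([0.4912, 0.0338, 0.03  ])] [array([0.502 , 0.1343, 0.0305]), array([0.4895, 0.0372, 0.0305])]
bottle top [array([ 0.4682, -0.2033,  0.048 ]), array([ 0.496 , -0.2393,  0.048 ]), array([ 0.4486, -0.2749,  0.048 ]), array([ 0.4196, -0.2424,  0.048 ])] mouth [ 0.5078 -0.2055  0.026 ]
bottle side [array([ 0.4947, -0.2346,  0.048 ]), array([ 0.4435, -0.2705,  0.048 ]), array([ 0.4206, -0.2468,  0.048 ]), array([ 0.4703, -0.2046,  0.048 ])] mouth [ 0.5103 -0.2078  0.026 ]
turq [array([ 0.4315, -0.0154,  0.04  ]), array([ 0.3853, -0.1021,  0.04  ]), array([ 0.4271, -0.1119,  0.04  ])]
glue.. [ 0.6866 -0.2421  0.    ] [ 0.6882 -0.2406  0.    ] [0.3713 0.204  0.    ] [ 0.7901 -0.0594  0.    ]
```

```bash
cat >> h.py <<'E'
def down(g): return R.from_euler('z',g)*R.from_euler('x',np.pi)
def steps(pos,rot,n,p0=None,r0=None):
    "equal row that, played n times, goes from the present (or given) pose to the target"
    s=read_state(); p0=s["position"] if p0 is None else p0; r0=R.from_rotvec(s["ee_rot"]) if r0 is None else r0
    w=(r0.inv()*rot).as_rotvec()/n; A=sum(R.from_rotvec(w*k).as_matrix() for k in range(n))
    d=np.linalg.solve(A,r0.inv().apply(np.array(pos)-p0))*1000
    print(n,"rows",d.round(2),w.round(4),"|mm|%.1f deg %.2f"%(np.linalg.norm(d),np.degrees(np.linalg.norm(w))))
def joints(rot,q1):
    "s (pitch sum), q5, q6 for R=Rz(q1)Ry(s+pi/2)Rx(q5)Rz(q6)"
    s,q5,q6=(R.from_euler('z',-q1)*rot).as_euler('YXZ'); return np.array([s-np.pi/2,q5,q6])
E
python3 - <<'E'
from h import *
for h in(.2,.3,.4): print("magnifier",h,at("top.png",112,325,h),at("top.png",140,350,h),at("top.png",168,330,h),"side",at("side.png",445,455,h),at("side.png",400,390,h))
s=read_state();print(joints(R.from_rotvec(s["ee_rot"]),s["qpos"][0]))
r0=down(2.811);
A=[.178,.25,.231];B=[.46,.087,.10];C=[.46,.087,.018]
steps(A,r0,8);steps(B,down(3.047),10,np.array(A),r0)
# grasp / final
c=np.array([.458,-.2395,.03]);th=np.radians(30)
for al in(35,38):
  m=np.array([np.cos(np.radians(al)),np.sin(np.radians(al)),0]);z=np.array([0,0,1])
  for th in np.radians([20,30,40]):
    a=m*np.sin(th)-z*np.cos(th);x=m*np.cos(th)+z*np.sin(th)
    for sg in(1,-1):
      Rg=R.from_matrix(np.array([sg*x,np.cross(a,sg*x),a]).T)
      w=c-.25*a;q1=np.arctan2(w[1],w[0]);print(al,th.round(2),sg,q1.round(2),joints(Rg,q1).round(2),"grasp")
E
```

```text
magnifier 0.2 [0.3561 0.4918 0.2   ] [0.2954 0.4202 0.2   ] [0.3439 0.3514 0.2   ] side [0.2968 0.4596 0.2   ] [0.362  0.3735 0.2   ]
magnifier 0.3 [0.3648 0.447  0.3   ] [0.3095 0.3818 0.3   ] [0.3537 0.3192 0.3   ] side [0.3101 0.5162 0.3   ] [0.3655 0.443  0.3   ]
magnifier 0.4 [0.3735 0.4021 0.4   ] [0.3237 0.3434 0.4   ] [0.3635 0.2871 0.4   ] side [0.3234 0.5728 0.4   ] [0.3689 0.5126 0.4   ]
[-4.71085871e+00 -1.83482980e-06  1.43659484e+00]
8 rows [-1.100e+01 -3.192e+01 -2.000e-02] [-0.0002 -0.      0.0002] |mm|33.8 deg 0.02
10 rows [-31.19  -9.64  13.1 ] [ 0.      0.     -0.0236] |mm|35.2 deg 1.35
35 0.35 1 -0.64 [ 1.46 -0.33  1.91] grasp
35 0.35 -1 -0.64 [ 1.46 -0.33 -1.23] grasp
35 0.52 1 -0.72 [ 1.43 -0.51  1.85] grasp
35 0.52 -1 -0.72 [ 1.43 -0.51 -1.29] grasp
35 0.7 1 -0.79 [ 1.43 -0.69  1.79] grasp
35 0.7 -1 -0.79 [ 1.43 -0.69 -1.35] grasp
38 0.35 1 -0.64 [ 1.48 -0.34  1.85] grasp
38 0.35 -1 -0.64 [ 1.48 -0.34 -1.29] grasp
38 0.52 1 -0.72 [ 1.46 -0.51  1.78] grasp
38 0.52 -1 -0.72 [ 1.46 -0.51 -1.36] grasp
38 0.7 1 -0.8 [ 1.48 -0.69  1.72] grasp
38 0.7 -1 -0.8 [ 1.48 -0.69 -1.43] grasp
```

{"name": "play_rows", "arguments": {"commands": [[[-11,-32,0,0,0,0,0],[-11,-32,0,0,0,0,0],[-11,-32,0,0,0,0,0],[-11,-32,0,0,0,0,0],[-11,-32,0,0,0,0,0],[-11,-32,0,0,0,0,0],[-11,-32,0,0,0,0,0],[-11,-32,0,0,0,0,0],[-31,-9.6,13,0,0,-0.0236,0],[-31,-9.6,13,0,0,-0.0236,0],[-31,-9.6,13,0,0,-0.0236,0],[-31,-9.6,13,0,0,-0.0236,0],[-31,-9.6,13,0,0,-0.0236,0],[-31,-9.6,13,0,0,-0.0236,0],[-31,-9.6,13,0,0,-0.0236,0],[-31,-9.6,13,0,0,-0.0236,0],[-31,-9.6,13,0,0,-0.0236,0],[-31,-9.6,13,0,0,-0.0236,0]]]}}

```text
clock: 1.6
position: [0.4597, 0.087, 0.1002]
ee_rot: [-0.145, -3.137, 0.0]
force: [0.4, 1.1, 0.3]
grip_width: 0.0001
grasp_force: 0.0
```

```bash
python3 - <<'E'
from h import *
s=read_state();print(s["position"],s["qpos"].round(3),s["force"],s["grip_width"])
steps([.465,.087,.018],down(3.047),4);steps([.465+.0747,.0793,.018],down(3.047),1,np.array([.465,.087,.018]),down(3.047))
E
```

```text
[0.45966068 0.0869816  0.10021907] [ 0.029  0.318 -0.584  0.669  0.     0.121] [0.41740085 1.0606367  0.31082546] 6.0800105354305616e-05
4 rows [-1.34  0.13 20.55] [-0.     -0.0002  0.0005] |mm|20.6 deg 0.03
1 rows [-75.09  -0.61  -0.  ] [0. 0. 0.] |mm|75.1 deg 0.00
```

{"name": "play_rows", "arguments": {"commands": [[[-1.3,0,20.5,0,0,0,0],[-1.3,0,20.5,0,0,0,0],[-1.3,0,20.5,0,0,0,0],[-1.3,0,20.5,0,0,0,0],[0,0,0,0,0,0,0],[-6,0,0,0,0,0,0],[-6,0,0,0,0,0,0],[-6,0,0,0,0,0,0],[-6,0,0,0,0,0,0],[-6,0,0,0,0,0,0],[-6,0,0,0,0,0,0],[-6,0,0,0,0,0,0],[-6,0,0,0,0,0,0],[-3,0,0,0,0,0,0],[-3,0,0,0,0,0,0],[0,0,0,0,0,0,0]]]}}

```text
clock: 2.93
position: [0.5185, 0.0826, 0.0193]
ee_rot: [0.146, 3.138, 0.0]
force: [-0.2, -0.2, -0.2]
grip_width: -0.0002
grasp_force: 0.0
```

{"name": "play_rows", "arguments": {"commands": [[[-2,0,0,0,0,0,0],[-1,0,0,0,0,0,0],[0,0,0,0,0,0,0]]]}}

```text
clock: 3.18
position: [0.5206, 0.0824, 0.0192]
ee_rot: [-0.146, -3.138, 0.0]
force: [-1.0, 0.6, -0.1]
grip_width: 0.0003
grasp_force: 0.2
```

{"name": "play_rows", "arguments": {"commands": [[[-2,0,0,0,0,0,0],[-2,0,0,0,0,0,0],[-2,0,0,0,0,0,0],[0,0,0,0,0,0,0]]]}}

```text
clock: 3.52
position: [0.5271, 0.0818, 0.0193]
ee_rot: [0.146, 3.138, -0.0]
force: [-0.2, -0.2, -0.0]
grip_width: -0.0001
grasp_force: 0.2
```

{"name": "play_rows", "arguments": {"commands": [[[-1,0,0,0,0,0,0],[-1,0,0,0,0,0,0],[0,0,0,0,0,0,0]]]}}

```text
clock: 3.77
position: [0.5289, 0.0816, 0.0193]
ee_rot: [0.146, 3.138, -0.0]
force: [-1.7, -0.1, 0.2]
grip_width: -0.0
grasp_force: 0.3
```

{"name": "play_rows", "arguments": {"commands": [[[-1,0,0,0,0,0,0],[-1,0,0,0,0,0,0],[0,0,0,0,0,0,0]]]}}

```text
clock: 4.02
position: [0.5294, 0.0815, 0.0191]
ee_rot: [-0.146, -3.136, -0.0]
force: [-5.6, 0.1, 2.7]
grip_width: 0.0004
grasp_force: 2.4
```

{"name": "play_rows", "arguments": {"commands": [[[-1,0,0,0,0,0,0],[-1,0,0,0,0,0,0],[0,0,0,0,0,0,0],[0,0,0,0,0,0,0]]]}}

```text
clock: 4.35
position: [0.5294, 0.0815, 0.0188]
ee_rot: [-0.145, -3.133, -0.0]
force: [-9.6, 0.4, 6.7]
grip_width: -0.0001
grasp_force: 4.5
```

{"name": "play_rows", "arguments": {"commands": [[[15,0,0,0,0,0,0],[25,0,0,0,0,0,0],[10,0,-25,0,0,0,0],[0,0,-40,0,0,0,0],[0,0,-40,0,0,0,0],[0,0,-40,0,0,0,0.5],[0,0,-20,0,0,0,0.9],[0,0,0,0,0,0,1]]]}}

```text
clock: 5.02
position: [0.4875, 0.0861, 0.19]
ee_rot: [0.145, 3.126, 0.001]
force: [0.1, -0.2, 0.4]
grip_width: 0.0358
grasp_force: 0.0
```

```bash
cat >> h.py <<'E'
def Rg(al,th):
    al,th=np.radians([al,th]);m=np.array([np.cos(al),np.sin(al),0]);z=np.array([0,0,1.])
    a=m*np.sin(th)-z*np.cos(th);x=m*np.cos(th)+z*np.sin(th);return R.from_matrix(np.array([x,np.cross(a,x),a]).T)
E
python3 - <<'E'
from h import *
s=read_state();print(s["position"],s["qpos"].round(3))
r=Rg(37.5,30);a=r.apply([0,0,1]);g=np.array([.458,-.2395,.032])
print(s["tool_from_camera"] if "tool_from_camera" in s else "")
steps(g+a*(.019-.13),r,20)
E
```

```text
[0.48750882 0.08609086 0.1900356 ] [ 0.026  0.25  -0.41   0.898 -0.     0.118]

20 rows [-20.08 -12.81  -3.31] [-0.0304  0.0124  0.1166] |mm|24.0 deg 6.94
```

{"name": "play_rows", "arguments": {"commands": [[[-20.1,-12.8,-3.3,-0.0304,0.0124,0.1166,1],[-20.1,-12.8,-3.3,-0.0304,0.0124,0.1166,1],[-20.1,-12.8,-3.3,-0.0304,0.0124,0.1166,1],[-20.1,-12.8,-3.3,-0.0304,0.0124,0.1166,1],[-20.1,-12.8,-3.3,-0.0304,0.0124,0.1166,1],[-20.1,-12.8,-3.3,-0.0304,0.0124,0.1166,1],[-20.1,-12.8,-3.3,-0.0304,0.0124,0.1166,1],[-20.1,-12.8,-3.3,-0.0304,0.0124,0.1166,1],[-20.1,-12.8,-3.3,-0.0304,0.0124,0.1166,1],[-20.1,-12.8,-3.3,-0.0304,0.0124,0.1166,1],[-20.1,-12.8,-3.3,-0.0304,0.0124,0.1166,1],[-20.1,-12.8,-3.3,-0.0304,0.0124,0.1166,1],[-20.1,-12.8,-3.3,-0.0304,0.0124,0.1166,1],[-20.1,-12.8,-3.3,-0.0304,0.0124,0.1166,1],[-20.1,-12.8,-3.3,-0.0304,0.0124,0.1166,1],[-20.1,-12.8,-3.3,-0.0304,0.0124,0.1166,1],[-20.1,-12.8,-3.3,-0.0304,0.0124,0.1166,1],[-20.1,-12.8,-3.3,-0.0304,0.0124,0.1166,1],[-20.1,-12.8,-3.3,-0.0304,0.0124,0.1166,1],[-20.1,-12.8,-3.3,-0.0304,0.0124,0.1166,1]]]}}

```text
clock: 6.68
position: [0.408, -0.2752, 0.1224]
ee_rot: [-2.737, -0.915, -0.714]
force: [-0.0, -0.3, -0.7]
grip_width: 0.0854
grasp_force: 0.0
```

```bash
python3 - <<'E'
from h import *
s=read_state();print(s["position"],s["qpos"].round(3))
r=Rg(37.5,30);a=r.apply([0,0,1]);g=np.array([.458,-.2395,.032])
steps(g+a*(.019-.13),r,1)
d=snap("wrist","w1.png");print(np.array(d["tool_from_camera"]).round(3))
z=np.load("pics/w1.png.npz")
E
```

```text
[ 0.40795545 -0.27517508  0.12240811] [-1.059  0.357 -0.581  0.716  0.507  1.415]
1 rows [ 7.99  2.08 -2.08] [-0.0026  0.0106 -0.0097] |mm|8.5 deg 0.84
[[ 0.001 -0.96  -0.279  0.071]
 [ 1.     0.001 -0.001 -0.001]
 [ 0.001 -0.279  0.96  -0.142]
 [ 0.     0.     0.     1.   ]]
```

View pics/w1.png

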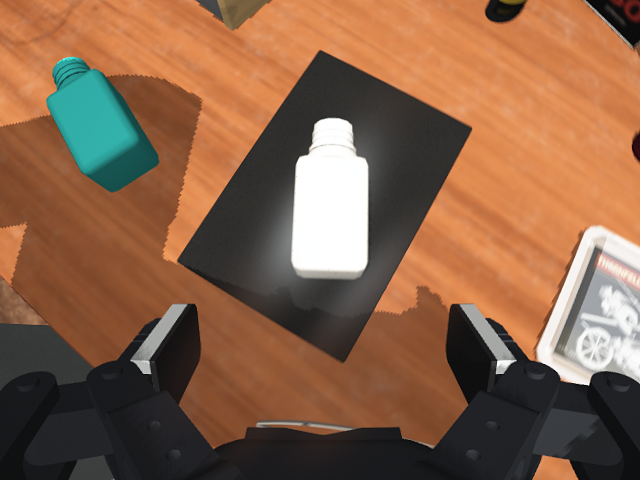

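The white bottle stands alone on the mat: shoulder corners near (298,160) and (366,160), base corners near (292,268) and (367,270), mouth near (334,121).

```bash
python3 - <<'E'
from h import *
f="w1.png"
P=[at(f,*p,.048) for p in((298,160),(366,160),(367,270),(292,268))];M=at(f,334,121,.03)
print(P,M)
im=cv2.imread("pics/w1.png",0)
from scipy.optimize import minimize
n,l,st,c=cv2.connectedComponentsWithStats((im>215).astype(np.uint8));i=l[210,330]
obs=(l==i).astype(np.uint8);print(st[i])
def mask(q):
    x,y,al=q;m=np.array([np.cos(al),np.sin(al),0]);k=np.array([-m[1],m[0],0]);c0=np.array([x,y,.026]);u=np.array([0,0,1])
    B=[c0+m*i*.035+k*j*.021+u*h*.0215 for i in(-1,1) for j in(-1,1) for h in(-1,1)]
    N=[c0+m*t+.013*(k*np.cos(a)+u*np.sin(a)) for t in(.0445,.0625) for a in np.arange(0,6.28,.3)]
    o=np.zeros((480,640),np.uint8)
    for S in(B,N): cv2.fillConvexPoly(o,cv2.convexHull(np.int32(np.round(proj(f,S)*16))),1,shift=4)
    return o
cost=lambda q:int((mask(q)!=obs).sum())
b=minimize(cost,[.458,-.2395,.65],method="Nelder-Mead",options=dict(initial_simplex=[[.458,-.2395,.65],[.466,-.2395,.65],[.458,-.2315,.65],[.458,-.2395,.72]]))
print(b.x,np.degrees(b.x[2]),b.fun)
E
```

```text
[array([ 0.4712, -0.2071,  0.048 ]), array([ 0.4953, -0.239 ,  0.048 ]), array([ 0.4428, -0.2775,  0.048 ]), array([ 0.4188, -0.2438,  0.048 ])] [ 0.5122 -0.2033  0.03  ]
[ 292  118   76  154 9711]
[ 0.46220336 -0.23785395  0.60780974] 34.82493277029801 1038.0
```

```bash
python3 - <<'E'
from h import *
r=Rg(35.4,30);a=r.apply([0,0,1]);g=np.array([.459,-.2395,.032])
p=g+a*(.019-.06);steps(p,r,4);steps(g+a*.019,r,6,p,r)
E
```

```text
4 rows [ 3.15  1.5  16.91] [-0.0061  0.0032  0.003 ] |mm|17.3 deg 0.43
6 rows [ 0. -0. 10.] [0. 0. 0.] |mm|10.0 deg 0.00
```

{"name": "play_rows", "arguments": {"commands": [[[3.15,1.5,16.9,-0.0061,0.0032,0.003,1],[3.15,1.5,16.9,-0.0061,0.0032,0.003,1],[3.15,1.5,16.9,-0.0061,0.0032,0.003,1],[3.15,1.5,16.9,-0.0061,0.0032,0.003,1],[0,0,10,0,0,0,1],[0,0,10,0,0,0,1],[0,0,10,0,0,0,1],[0,0,10,0,0,0,1],[0,0,10,0,0,0,1],[0,0,10,0,0,0,1],[0,0,0,0,0,0,1]]]}}

```text
clock: 7.65
position: [0.4722, -0.2332, 0.0172]
ee_rot: [-2.748, -0.902, -0.742]
force: [-0.3, 0.5, -0.2]
grip_width: 0.0854
grasp_force: 0.0
```

```bash
python3 - <<'E'
from h import *
r=Rg(35.4,30);a=r.apply([0,0,1]);g=np.array([.459,-.2395,.032])
s=read_state();print(s["position"],s["force"],s["qpos"].round(2))
steps(g+a*.019,r,1)
E
```

```text
[ 0.47217623 -0.23316757  0.01719947] [-0.28389783  0.46270455 -0.19534337] [-0.9   0.53 -0.68  0.33  0.52  1.61]
1 rows [-5.04 -2.55 -1.03] [-0.0017 -0.0018  0.016 ] |mm|5.7 deg 0.93
```

{"name": "play_rows", "arguments": {"commands": [[[-5,-2.5,-1,-0.0017,-0.0018,0.016,1],[0,0,0,0,0,0,1],[0,0,0,0,0,0,0.6],[0,0,0,0,0,0,0.4],[0,0,0,0,0,0,0.4],[0,0,0,0,0,0,0.3],[0,0,0,0,0,0,0.3],[0,0,0,0,0,0,0.3],[0,0,0,0,0,0,0.3]]], "squeeze": 35}}

```text
clock: 8.4
position: [0.4671, -0.2355, 0.0177]
ee_rot: [-2.757, -0.878, -0.74]
force: [-2.7, -1.8, 5.8]
grip_width: 0.0436
grasp_force: 36.2
```

```bash
cat >> h.py <<'E'
def final(az,mt):  # mt: bottle axis in tool frame -> world rotation with mt down and tool y horizontal
    xd=np.cos(az);f=np.array([np.cos(az),np.sin(az),0]);d=np.array([0,0,-1.])
    # tool: mt->down, tool y -> cross
    k=np.array([0,1,0.])-mt*mt[1];k/=np.linalg.norm(k);W=np.cross(d,f)
    # tool z projected perpendicular to mt -> f
    n=np.array([0,0,1.])-mt*mt[2];n-=0;n/=np.linalg.norm(n)
    return R.from_matrix(np.array([d,f,np.cross(d,f)]).T@np.array([mt,n,np.cross(mt,n)]))
E
python3 - <<'E'
from h import *
s=read_state();r=R.from_rotvec(s["ee_rot"]);p=s["position"]
y=r.apply([0,1,0]);m=np.cross(y,[0,0,1.]);m/=np.linalg.norm(m)
if m[0]<0:m=-m
c=np.array([.460,-.2395,.026]);print("m",m,"tool y",y)
ct=r.inv().apply(c-p);ct[1]=0;mt=r.inv().apply(m);mt[1]=0;mt/=np.linalg.norm(mt);print("ct",ct,"mt",mt)
np.savez("grasp.npz",ct=ct,mt=mt)
# lift
up=p+np.array([-.02,.0,.2]);steps(up,r,8)
rf=final(.16,mt);print(rf.as_matrix().round(2),joints(rf,.16))
via=np.array([.42,.10,.25]);print(R.magnitude(r.inv()*rf))
steps(via-rf.apply(ct),rf,28,up,r)
E
```

```text
m [ 0.81622342  0.57773639 -0.        ] tool y [ 0.57773492 -0.81622134  0.0022549 ]
ct [-0.00284469  0.         -0.01117848] mt [0.86577973 0.         0.50042529]
8 rows [ 10.75  -1.39 -22.67] [0. 0. 0.] |mm|25.1 deg 0.00
[[-0.49 -0.16  0.85]
 [-0.08  0.99  0.14]
 [-0.87 -0.   -0.5 ]] [0.52408992 0.         0.        ]
2.8190212359396027
28 rows [16.32  4.29 -2.78] [-0.0256 -0.0162 -0.096 ] |mm|17.1 deg 5.77
```

{"name": "play_rows", "arguments": {"commands": [[[10.7,-1.4,-22.7,0,0,0,0.3],[10.7,-1.4,-22.7,0,0,0,0.3],[10.7,-1.4,-22.7,0,0,0,0.3],[10.7,-1.4,-22.7,0,0,0,0.3],[10.7,-1.4,-22.7,0,0,0,0.3],[10.7,-1.4,-22.7,0,0,0,0.3],[10.7,-1.4,-22.7,0,0,0,0.3],[10.7,-1.4,-22.7,0,0,0,0.3],[0,0,0,0,0,0,0.3]]]}}

```text
clock: 9.15
position: [0.448, -0.2371, 0.2217]
ee_rot: [-2.76, -0.882, -0.745]
force: [1.0, -1.2, -1.0]
grip_width: 0.0437
grasp_force: 36.0
```

```bash
python3 - <<'E'
from h import *
s=read_state();r=R.from_rotvec(s["ee_rot"]);p=s["position"];print(p,s["qpos"].round(2),s["grasp_force"],s["grip_width"])
g=np.load("grasp.npz");ct,mt=g["ct"],g["mt"];rf=final(.16,mt)
n=30;t=np.array([.42,.10,.25])-rf.apply(ct);steps(t,rf,n)
w=(r.inv()*rf).as_rotvec()/n;A=sum(R.from_rotvec(w*k).as_matrix() for k in range(n));d=np.linalg.solve(A,r.inv().apply(t-p))
for k in range(n+1):
    if k%5==0:
        wr=p-.2*r.apply([0,0,1]);q1=np.arctan2(wr[1],wr[0])-np.arcsin(.074/np.hypot(*wr[:2]));print(k,p.round(3),"wr",wr.round(3),"q1 %.2f"%q1,joints(r,q1).round(2),"mouth",(p+r.apply(ct+mt*.0625)).round(3))
    p=p+r.apply(d);r=r*R.from_rotvec(w)
E
```

```text
[ 0.4479637  -0.23705661  0.22167981] [-0.95  0.2  -0.51  0.86  0.52  1.58] 36.026793122291565 0.04366779064101335
30 rows [15.3   3.94 -2.5 ] [-0.0238 -0.0149 -0.0895] |mm|16.0 deg 5.38
0 [ 0.448 -0.237  0.222] wr [ 0.365 -0.294  0.395] q1 -0.84 [ 1.49 -0.52  1.71] mouth [ 0.492 -0.206  0.23 ]
5 [ 0.502 -0.205  0.27 ] wr [ 0.411 -0.235  0.446] q1 -0.68 [ 1.28 -0.41  1.49] mouth [ 0.533 -0.159  0.271]
10 [ 0.534 -0.144  0.309] wr [ 0.428 -0.152  0.479] q1 -0.51 [ 1.09 -0.3   1.26] mouth [ 0.55  -0.093  0.298]
15 [ 0.54  -0.068  0.33 ] wr [ 0.414 -0.063  0.484] q1 -0.33 [ 0.91 -0.18  1.  ] mouth [ 0.542 -0.019  0.303]
20 [0.52  0.009 0.324] wr [0.373 0.014 0.46 ] q1 -0.16 [ 0.75 -0.09  0.7 ] mouth [0.511 0.045 0.284]
25 [0.479 0.069 0.293] wr [0.316 0.063 0.41 ] q1 -0.04 [ 0.62 -0.06  0.34] mouth [0.467 0.088 0.243]
30 [0.428 0.101 0.242] wr [0.257 0.074 0.342] q1 -0.00 [ 0.53 -0.14 -0.08] mouth [0.42  0.1   0.188]
```

```bash
python3 - <<'E'
from h import *
g=np.load("grasp.npz");ct,mt=g["ct"],g["mt"];rf=final(.16,mt)
steps(np.array([.50,.135,.26])-rf.apply(ct),rf,30)
E
```

```text
30 rows [15.88  7.42 -1.3 ] [-0.0238 -0.0149 -0.0895] |mm|17.6 deg 5.38
```

{"name": "play_rows", "arguments": {"commands": [[[15.9,7.4,-1.3,-0.0238,-0.0149,-0.0895,0.3],[15.9,7.4,-1.3,-0.0238,-0.0149,-0.0895,0.3],[15.9,7.4,-1.3,-0.0238,-0.0149,-0.0895,0.3],[15.9,7.4,-1.3,-0.0238,-0.0149,-0.0895,0.3],[15.9,7.4,-1.3,-0.0238,-0.0149,-0.0895,0.3],[15.9,7.4,-1.3,-0.0238,-0.0149,-0.0895,0.3],[15.9,7.4,-1.3,-0.0238,-0.0149,-0.0895,0.3],[15.9,7.4,-1.3,-0.0238,-0.0149,-0.0895,0.3],[15.9,7.4,-1.3,-0.0238,-0.0149,-0.0895,0.3],[15.9,7.4,-1.3,-0.0238,-0.0149,-0.0895,0.3],[15.9,7.4,-1.3,-0.0238,-0.0149,-0.0895,0.3],[15.9,7.4,-1.3,-0.0238,-0.0149,-0.0895,0.3],[15.9,7.4,-1.3,-0.0238,-0.0149,-0.0895,0.3],[15.9,7.4,-1.3,-0.0238,-0.0149,-0.0895,0.3],[15.9,7.4,-1.3,-0.0238,-0.0149,-0.0895,0.3]]]}}

```text
clock: 10.4
position: [0.5908, -0.0741, 0.3304]
ee_rot: [1.499, 2.044, 0.51]
force: [0.2, 0.4, -1.0]
grip_width: 0.0436
grasp_force: 36.0
```

{"name": "play_rows", "arguments": {"commands": [[[15.9,7.4,-1.3,-0.0238,-0.0149,-0.0895,0.3],[15.9,7.4,-1.3,-0.0238,-0.0149,-0.0895,0.3],[15.9,7.4,-1.3,-0.0238,-0.0149,-0.0895,0.3],[15.9,7.4,-1.3,-0.0238,-0.0149,-0.0895,0.3],[15.9,7.4,-1.3,-0.0238,-0.0149,-0.0895,0.3],[15.9,7.4,-1.3,-0.0238,-0.0149,-0.0895,0.3],[15.9,7.4,-1.3,-0.0238,-0.0149,-0.0895,0.3],[15.9,7.4,-1.3,-0.0238,-0.0149,-0.0895,0.3],[15.9,7.4,-1.3,-0.0238,-0.0149,-0.0895,0.3],[15.9,7.4,-1.3,-0.0238,-0.0149,-0.0895,0.3],[15.9,7.4,-1.3,-0.0238,-0.0149,-0.0895,0.3],[15.9,7.4,-1.3,-0.0238,-0.0149,-0.0895,0.3],[15.9,7.4,-1.3,-0.0238,-0.0149,-0.0895,0.3],[15.9,7.4,-1.3,-0.0238,-0.0149,-0.0895,0.3],[15.9,7.4,-1.3,-0.0238,-0.0149,-0.0895,0.3],[0,0,0,0,0,0,0.3]]]}}

```text
clock: 11.73
position: [0.5116, 0.1408, 0.2541]
ee_rot: [-0.167, 2.1, 0.103]
force: [0.6, 0.7, 0.5]
grip_width: 0.0436
grasp_force: 36.1
```

```bash
python3 - <<'E'
from h import *
s=read_state();print(s["position"],s["qpos"].round(2),s["grasp_force"],s["grip_width"])
g=np.load("grasp.npz");ct,mt=g["ct"],g["mt"];r=R.from_rotvec(s["ee_rot"])
print("centre",s["position"]+r.apply(ct),"axis",r.apply(mt),"mouth",s["position"]+r.apply(ct+.0625*mt))
rf=final(.16,mt);steps(np.array([.644,.1800,.228])-rf.apply(ct),rf,10)
E
```

```text
[0.51157919 0.14081583 0.25406711] [ 0.09 -0.1  -1.3  -0.66  0.06 -0.03] 36.065470576286316 0.04359782646197308
centre [0.50352441 0.13945203 0.26221029] axis [-0.01130852  0.00393545 -0.99992831] mouth [0.50281763 0.139698   0.19971477]
10 rows [-4.39  1.73 14.26] [ 0.0005 -0.0011 -0.0004] |mm|15.0 deg 0.07
```

{"name": "play_rows", "arguments": {"commands": [[[-4.4,1.7,14.3,0.0005,-0.0011,-0.0004,0.3],[-4.4,1.7,14.3,0.0005,-0.0011,-0.0004,0.3],[-4.4,1.7,14.3,0.0005,-0.0011,-0.0004,0.3],[-4.4,1.7,14.3,0.0005,-0.0011,-0.0004,0.3],[-4.4,1.7,14.3,0.0005,-0.0011,-0.0004,0.3],[-4.4,1.7,14.3,0.0005,-0.0011,-0.0004,0.3],[-4.4,1.7,14.3,0.0005,-0.0011,-0.0004,0.3],[-4.4,1.7,14.3,0.0005,-0.0011,-0.0004,0.3],[-4.4,1.7,14.3,0.0005,-0.0011,-0.0004,0.3],[-4.4,1.7,14.3,0.0005,-0.0011,-0.0004,0.3],[0,0,0,0,0,0,0.3],[0,0,0,0,0,0,0.3]]]}}

```text
clock: 12.73
position: [0.6513, 0.1794, 0.2184]
ee_rot: [-0.163, 2.093, 0.096]
force: [-0.5, 0.7, -0.9]
grip_width: 0.0436
grasp_force: 36.0
```

```bash
python3 - <<'E'
from h import *
s=read_state();print(s["position"],s["qpos"].round(2))
g=np.load("grasp.npz");ct,mt=g["ct"],g["mt"];r=R.from_rotvec(s["ee_rot"])
mo=s["position"]+r.apply(ct+.0625*mt)
print("axis",r.apply(mt),"mouth",mo)
d=snap("wrist","w2.png")["image"];e=snap("side","s2.png")["image"]
x,y=proj("s2.png",mo)[0];print(x,y,"tip proj",proj("s2.png",[[.644,.18,.124],[.644,.18,.052]]),"wrist",proj("w2.png",[mo,[.644,.18,.124],[.644,.18,.052]]))
x0,y0=200,200
c=cv2.resize(e[200:350,180:340],None,fx=4,fy=4,interpolation=cv2.INTER_CUBIC)
cv2.imwrite("pics/s2c.png",c)
cv2.imwrite("pics/w2c.png",d)
E
```

```text
[0.6513072  0.17943951 0.21839861] [ 0.16  0.27 -1.04 -0.79 -0.    0.  ]
axis [-0.00351028  0.00110342 -0.99999323] mouth [0.64296191 0.17821652 0.16398306]
253.3 285.1 tip proj [[254.3 300.7]
 [257.3 325.9]] wrist [[320.3 166.1]
 [324.1  77.5]
 [323.6 -51.4]]
```

View pics/w2c.png

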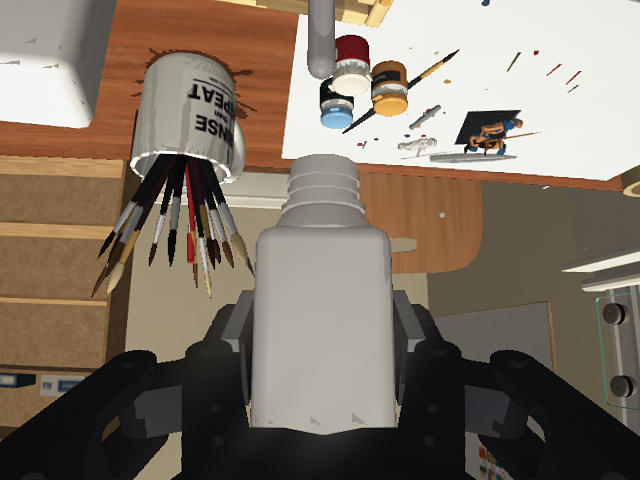

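View pics/s2c.png

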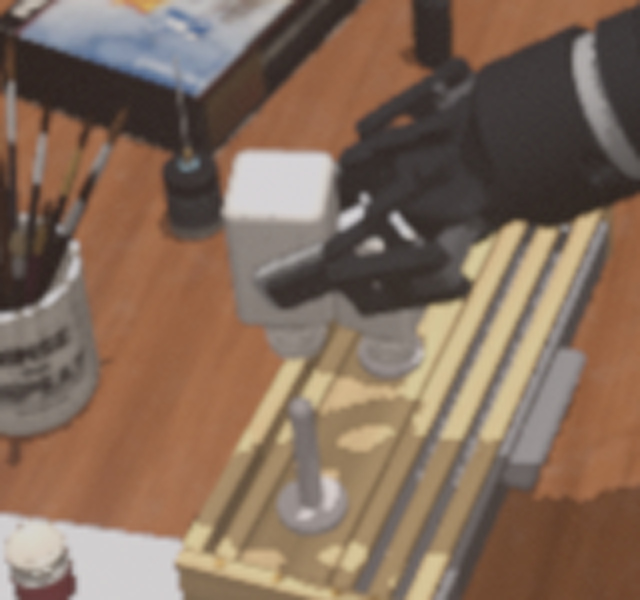

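Wrist view: the peg is at u≈320 and the neck at u≈324. Side view: the tip is at (255.3,300) and the neck centre at (254.2,285). The tray is home. I'll refine the lateral offset with an edge check.

```bash
python3 - <<'E'
from h import *
im=cv2.imread("pics/w2.png",0).astype(float)
for rows,a,b in(((25,45),295,350),((60,66),295,345),((172,200),275,380)):
    l=im[rows[0]:rows[1]].mean(0);g=np.diff(cv2.GaussianBlur(l[None],(5,1),1)[0]);i=np.argsort(-abs(g[a:b]))[:6]+a
    print(rows,sorted((int(k),int(g[k])) for k in i))
z=np.load("pics/w2.png.npz");print(z["K"])
Ti=np.linalg.inv(z["T"]);s=read_state()
for P in([.643,.1782,.164],[.643,.1785,.124]):print((Ti@np.r_[P,1])[:3])
E
```

```text
(25, 45) [(295, 44), (296, 46), (306, -39), (307, -62), (308, -31), (334, 36)]
(60, 66) [(305, -36), (306, -57), (307, -30), (336, 19), (337, 17), (340, 17)]
(172, 200) [(286, -8), (287, -9), (288, -8), (289, -5), (358, -7), (359, -6)]
[[425.87375892   0.         322.88622876]
 [  0.         425.87375892 233.97238886]
 [  0.           0.           1.        ]]
[-0.00101421 -0.02582992  0.16178719]
[-0.00082196 -0.06465043  0.17143193]
```

```bash
python3 - <<'E'
from h import *
s=read_state();r=R.from_rotvec(s["ee_rot"]);p=s["position"];rf=final(.16,np.load("grasp.npz")["mt"])
steps(p+[.0016,-.0007,-.030],r,5);q=p+[.0016,-.0007,-.030]
steps(q+[0,0,-.065],r,13,q,r)
E
```

```text
5 rows [ 5.04 -0.2   3.27] [0. 0. 0.] |mm|6.0 deg 0.00
13 rows [ 4.32 -0.01  2.52] [0. 0. 0.] |mm|5.0 deg 0.00
```

{"name": "play_rows", "arguments": {"commands": [[[5.04,-0.2,3.27,0,0,0,0.3],[5.04,-0.2,3.27,0,0,0,0.3],[5.04,-0.2,3.27,0,0,0,0.3],[5.04,-0.2,3.27,0,0,0,0.3],[5.04,-0.2,3.27,0,0,0,0.3],[0,0,0,0,0,0,0.3],[0,0,0,0,0,0,0.3]]]}}

```text
clock: 13.42
position: [0.6533, 0.179, 0.1885]
ee_rot: [-0.164, 2.092, 0.095]
force: [0.2, 0.4, -0.8]
grip_width: 0.0433
grasp_force: 36.0
```

```bash
python3 - <<'E'
from h import *
s=read_state();r=R.from_rotvec(s["ee_rot"]);g=np.load("grasp.npz");mo=s["position"]+r.apply(g["ct"]+.0625*g["mt"])
print(s["position"],mo,r.apply(g["mt"]))
d=snap("wrist","w3.png")["image"];e=snap("side","s3.png")["image"]
a=cv2.resize(d[:280,220:430],None,fx=2,fy=2);b=cv2.resize(e[225:335,215:295],None,fx=5,fy=5,interpolation=cv2.INTER_CUBIC)
o=np.zeros((560,800,3),np.uint8);o[:560,:380]=a[:,:380];o[:550,395:795]=b;cv2.imwrite("pics/m3.png",o)
print(proj("s3.png",[mo,[.644,.18,.124]]))
E
```

```text
[0.65326392 0.17896583 0.18845265] [0.64497415 0.1776863  0.13402992] [-2.51611582e-03  2.29351130e-04 -9.99996808e-01]
[[253.7 296. ]
 [254.3 300.7]]
```

View pics/m3.png

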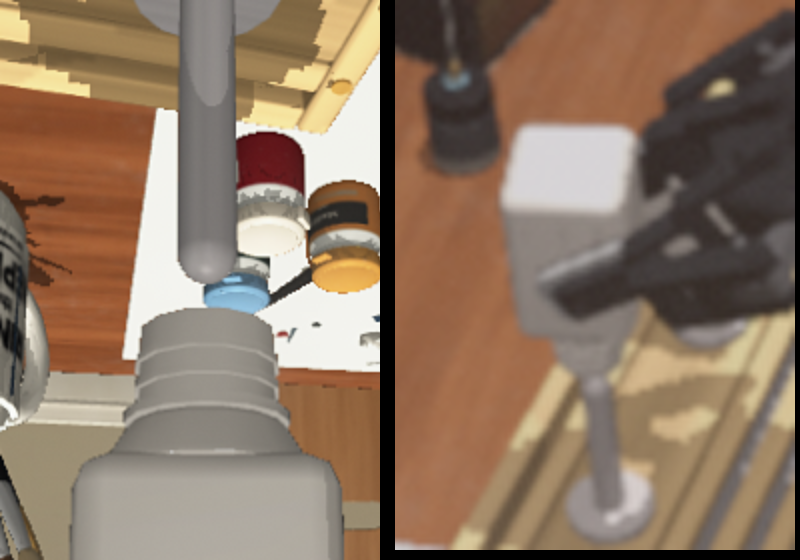

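```bash
python3 - <<'E'
from h import *
im=cv2.imread("pics/s3.png",0);im2=cv2.imread("pics/s3.png")
for v in(292,293,294,295,296,297,298,299,300,302,305,310,315): print(v,im[v,243:268])
E
```

```text
292 [115 116 117 119 120 120 121 121 119 121 121 118 118 123 127 129 125 124
 129 138 133 115 116 125 131]
293 [117 118 120 124 126 125 129 127 121 122 123 122 121 127 130 129 124 130
 153 163 143 119 126 132 135]
294 [117 120 121 126 133 137 134 135 133 131 134 135 135 138 134 124 123 138
 172 177 152 145 155 160 161]
295 [119 119 121 123 131 134 134 137 139 139 140 137 134 136 130 121 124 147
 171 162 152 171 180 184 184]
296 [119 119 121 122 126 132 134 137 139 138 137 135 136 136 128 123 123 149
 161 149 162 179 184 187 186]
297 [120 121 122 127 138 138 133 136 134 133 134 133 135 135 129 122 130 151
 150 149 171 180 186 187 186]
298 [121 120 126 149 167 160 142 136 136 135 133 134 135 132 125 135 156 159
 151 163 178 184 187 185 185]
299 [119 123 136 171 189 182 164 143 128 129 129 129 129 129 139 163 176 160
 156 175 182 186 186 185 184]
300 [121 126 154 182 190 190 181 152 120 121 129 137 142 139 153 177 172 153
 165 178 183 186 185 184 182]
302 [126 159 184 191 191 182 152 110 104 119 138 149 150 141 128 131 147 164
 176 182 177 169 166 153 134]
305 [175 190 189 186 163 124 103 111 141 142 115 113 115 113 108 106 116 127
 131 131 130 130 128 127 126]
310 [193 176 137 105 103 118 156 176 177 162 132 113 113 115 111 106 116 129
 129 128 127 125 131 159 178]
315 [ 90  89 103 124 139 143 144 141 126 109 109 110 114 114 113 112 114 122
 126 126 127 127 126 125 127]
```

```bash
python3 - <<'E'
from h import *
im=cv2.imread("pics/s2.png",0)
for v in(284,285,286,287,288): print(v,im[v,242:268])
for v in(303,306,310,315): print(v,im[v,248:266])
t=snap("top","t3.png")["image"];g=cv2.cvtColor(t,cv2.COLOR_BGR2GRAY)
print(proj("t3.png",[[.645,.1777,.2315],[.644,.18,.052]]))
hsv=cv2.cvtColor(t,cv2.COLOR_BGR2HSV);m=((hsv[...,1]<40)&(hsv[...,2]>140)).astype(np.uint8)
n,l,st,c=cv2.connectedComponentsWithStats(m)
for i in range(1,n):
    if st[i,4]>60 and 200<c[i][0]<340 and 170<c[i][1]<260: print(st[i],c[i].round(2))
for f in("side.png","s2.png","s3.png"):
    print(f,proj(f,[[.644,.18,.164],[.644,.18,.134],[.644,.18,.115],[.644,.18,.105],[.644,.18,.1]]).tolist())
E
```

```text
284 [120 120 118 119 127 137 137 133 134 138 139 141 137 131 129 126 128 133
 127 109 105 124 138 141 140 135]
285 [119 119 119 118 121 131 136 132 132 136 138 139 136 130 125 125 130 131
 116 101 115 134 141 141 139 127]
286 [119 119 118 117 117 123 129 132 133 135 135 136 133 129 127 128 129 123
 106 104 126 139 140 139 134 120]
287 [119 119 118 116 117 122 123 127 134 135 136 136 132 129 128 125 119 113
 104 117 134 140 138 136 124 113]
288 [120 117 116 116 120 123 124 125 127 131 131 129 130 129 125 120 112 104
 108 127 140 139 138 132 118 116]
303 [168 126 105 104 112 126 136 136 129 115 106 118 144 148 135 134 133 131]
306 [107 104 128 167 162 122 114 113 112 108 109 120 129 130 130 130 128 126]
310 [117 154 175 163 140 121 111 113 115 111 113 123 128 128 128 130 154 174]
315 [143 143 141 125 111 114 116 113 115 118 122 119 120 124 125 127 126 125]
[[237.2 205.8]
 [247.  217.3]]
[275 207  18  19 285] [283.82 215.87]
[319 218  12  13  98] [324.63 223.88]
[271 247  30   9 185] [285.23 250.91]
side.png [[252.5, 285.7], [253.8, 297.0], [254.7, 304.0], [255.1, 307.6], [255.3, 309.4]]
s2.png [[252.5, 285.7], [253.8, 297.0], [254.7, 304.0], [255.1, 307.6], [255.3, 309.4]]
s3.png [[252.5, 285.7], [253.8, 297.0], [254.7, 304.0], [255.1, 307.6], [255.3, 309.4]]
```

```bash
python3 - <<'E'
from h import *
s=read_state();r=R.from_rotvec(s["ee_rot"]);p=s["position"]
q=p+[-.0021*.987,-.0021*.159,0];steps(q,r,1);steps(q+[0,0,-.025],r,5,q,r)
E
```

```text
1 rows [ 1.05 -0.01 -1.82] [0. 0. 0.] |mm|2.1 deg 0.00
5 rows [ 4.33 -0.    2.5 ] [0. 0. 0.] |mm|5.0 deg 0.00
```

{"name": "play_rows", "arguments": {"commands": [[[1,0,-1.8,0,0,0,0.3],[0,0,0,0,0,0,0.3],[2.6,0,1.5,0,0,0,0.3],[2.6,0,1.5,0,0,0,0.3],[2.6,0,1.5,0,0,0,0.3],[2.6,0,1.5,0,0,0,0.3],[2.6,0,1.5,0,0,0,0.3],[0,0,0,0,0,0,0.3]]]}}

```text
clock: 14.23
position: [0.6512, 0.1787, 0.1735]
ee_rot: [-0.164, 2.092, 0.095]
force: [0.1, -0.8, 0.2]
grip_width: 0.0439
grasp_force: 36.0
```

{"name": "play_rows", "arguments": {"commands": [[[2.6,0,1.5,0,0,0,0.3],[2.6,0,1.5,0,0,0,0.3],[2.6,0,1.5,0,0,0,0.3],[2.6,0,1.5,0,0,0,0.3],[0,0,0,0,0,0,0.3]]]}}

```text
clock: 14.65
position: [0.6512, 0.1787, 0.1617]
ee_rot: [-0.164, 2.092, 0.095]
force: [0.1, -0.2, -0.4]
grip_width: 0.0433
grasp_force: 36.0
```

{"name": "play_rows", "arguments": {"commands": [[[4.3,0,2.5,0,0,0,0.3],[4.3,0,2.5,0,0,0,0.3],[4.3,0,2.5,0,0,0,0.3],[4.3,0,2.5,0,0,0,0.3],[4.3,0,2.5,0,0,0,0.3],[4.3,0,2.5,0,0,0,0.3],[4.3,0,2.5,0,0,0,0.3],[4.3,0,2.5,0,0,0,0.3],[4.3,0,2.5,0,0,0,0.3],[0,0,0,0,0,0,0.3]]]}}

```text
clock: 15.48
position: [0.6512, 0.1787, 0.1164]
ee_rot: [-0.164, 2.092, 0.095]
force: [-0.3, 0.1, -1.2]
grip_width: 0.0433
grasp_force: 36.0
```

```bash
python3 - <<'E'
from h import *
s=read_state();r=R.from_rotvec(s["ee_rot"]);g=np.load("grasp.npz");mo=s["position"]+r.apply(g["ct"]+.0625*g["mt"])
print(s["position"],mo,r.apply(g["mt"]),s["force"],s["ft_torque"])
e=snap("side","s4.png")["image"];d=snap("wrist","w4.png")["image"]
o=np.zeros((480,800,3),np.uint8);o[:,:400]=cv2.resize(e[230:350,210:310],None,fx=4,fy=4,interpolation=cv2.INTER_CUBIC);o[:400,400:]=cv2.resize(d[0:200,220:420],None,fx=2,fy=2)
cv2.imwrite("pics/m4.png",o)
E
```

```text
[0.65115799 0.17867226 0.1163932 ] [0.64286208 0.17739076 0.06197145] [-2.62860995e-03  1.91483221e-04 -9.99996527e-01] [-0.25524785  0.12281409 -1.21687487] [-0.13039815  1.0072998   0.00149042]
```

View pics/m4.png

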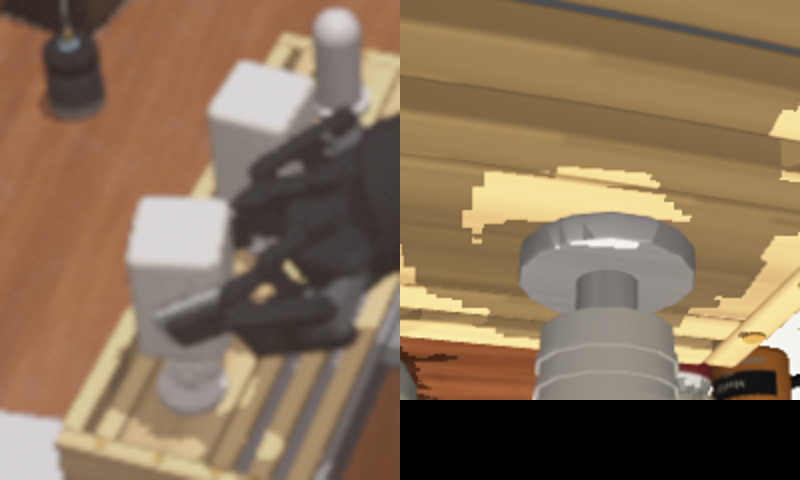

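The neck is centred over the peg, a few mm above the collar. I'll creep down to contact.

{"name": "play_rows", "arguments": {"commands": [[[1.3,0,0.75,0,0,0,0.3],[1.3,0,0.75,0,0,0,0.3],[1.3,0,0.75,0,0,0,0.3],[1.3,0,0.75,0,0,0,0.3],[0.9,0,0.5,0,0,0,0.3],[0,0,0,0,0,0,0.3],[0,0,0,0,0,0,0.3]]]}}

```text
clock: 16.17
position: [0.6516, 0.1788, 0.1108]
ee_rot: [-0.164, 2.091, 0.096]
force: [0.3, -0.2, -1.0]
grip_width: 0.0433
grasp_force: 36.0
```

{"name": "play_rows", "arguments": {"commands": [[[0.9,0,0.5,0,0,0,0.3],[0.9,0,0.5,0,0,0,0.3],[0,0,0,0,0,0,0.3]]]}}

```text
clock: 16.42
position: [0.6515, 0.1788, 0.1086]
ee_rot: [-0.164, 2.091, 0.096]
force: [-0.0, 0.3, -1.5]
grip_width: 0.0437
grasp_force: 36.0
```

{"name": "play_rows", "arguments": {"commands": [[[0.9,0,0.5,0,0,0,0.3],[0,0,0,0,0,0,0.3]]]}}

```text
clock: 16.58
position: [0.6515, 0.1788, 0.1076]
ee_rot: [-0.164, 2.091, 0.096]
force: [0.9, 0.6, -0.4]
grip_width: 0.0437
grasp_force: 36.0
```

{"name": "play_rows", "arguments": {"commands": [[[0.9,0,0.5,0,0,0,0.3],[0,0,0,0,0,0,0.3]]]}}

```text
clock: 16.75
position: [0.6514, 0.1788, 0.1065]
ee_rot: [-0.164, 2.091, 0.096]
force: [-0.1, -0.4, -1.1]
grip_width: 0.0435
grasp_force: 36.0
```

{"name": "play_rows", "arguments": {"commands": [[[0.9,0,0.5,0,0,0,0.3],[0,0,0,0,0,0,0.3]]]}}

```text
clock: 16.92
position: [0.6516, 0.1788, 0.1057]
ee_rot: [-0.164, 2.09, 0.096]
force: [1.6, -0.8, -1.1]
grip_width: 0.0437
grasp_force: 36.2
```

{"name": "play_rows", "arguments": {"commands": [[[0.9,0,0.5,0,0,0,0.3],[0,0,0,0,0,0,0.3]]]}}

```text
clock: 17.08
position: [0.652, 0.1789, 0.1057]
ee_rot: [-0.164, 2.088, 0.096]
force: [-2.9, 0.5, 3.9]
grip_width: 0.0437
grasp_force: 36.4
```

```bash
python3 - <<'E'
from h import *
s=read_state();r=R.from_rotvec(s["ee_rot"]);g=np.load("grasp.npz");print(s["position"]+r.apply(g["ct"]+.0625*g["mt"]),r.apply(g["mt"]),s["force"],s["grasp_force"],s["ft_torque"])
E
```

```text
[0.64394095 0.17763758 0.05119439] [ 1.43856249e-03  8.02921312e-04 -9.99998643e-01] [-2.94161097  0.47136887  3.94102097] 36.41709923744202 [-0.0906761   0.38500188  0.00926989]
```

{"name": "play_rows", "arguments": {"commands": [[[0,0,0,0,0,0,0.55],[0,0,0,0,0,0,0.6],[0,0,0,0,0,0,0.75],[0,0,0,0,0,0,0.85],[0,0,0,0,0,0,0.85],[0,0,0,0,0,0,0.85]]]}}

```text
clock: 17.58
position: [0.6514, 0.1788, 0.1046]
ee_rot: [-0.164, 2.091, 0.096]
force: [0.6, -0.3, 0.0]
grip_width: 0.0724
grasp_force: 0.0
```

{"name": "play_rows", "arguments": {"commands": [[[0,0,-4,0,0,0,0.85],[0,0,-8,0,0,0,0.85],[0,0,-10,0,0,0,0.85],[0,0,-10,0,0,0,0.85],[0,0,-15,0,0,0,0.85],[0,0,-15,0,0,0,0.85],[0,0,-20,0,0,0,0.85],[0,0,-20,0,0,0,0.85],[0,0,-10,0,0,0,0.85],[0,0,0,0,0,0,0.85],[0,0,0,0,0,0,0.85],[0,0,0,0,0,0,0.85]]]}}

```text
clock: 18.58
position: [0.5621, 0.1663, 0.163]
ee_rot: [-0.164, 2.097, 0.094]
force: [0.3, -0.1, 0.0]
grip_width: 0.0726
grasp_force: 0.0
```

```bash
python3 - <<'E'
from h import *
s=read_state();print(s["position"],s["force"],s["grip_width"],s["qpos"].round(2))
e=snap("side","s5.png")["image"];d=snap("wrist","w5.png")["image"]
o=np.zeros((600,800,3),np.uint8);o[:600,:400]=cv2.resize(e[205:355,210:310],None,fx=4,fy=4,interpolation=cv2.INTER_CUBIC);o[:300,400:]=cv2.resize(d,(400,300))
o[300:,400:]=cv2.resize(snap("top","t5.png")["image"][190:280,230:350],(400,300))
cv2.imwrite("pics/m5.png",o)
E
```

```text
[0.56207761 0.16625705 0.16304423] [ 0.26514895 -0.06787746  0.00507777] 0.07263496009302255 [ 0.17  0.38 -1.3  -1.15 -0.01  0.01]
```

View pics/m5.png

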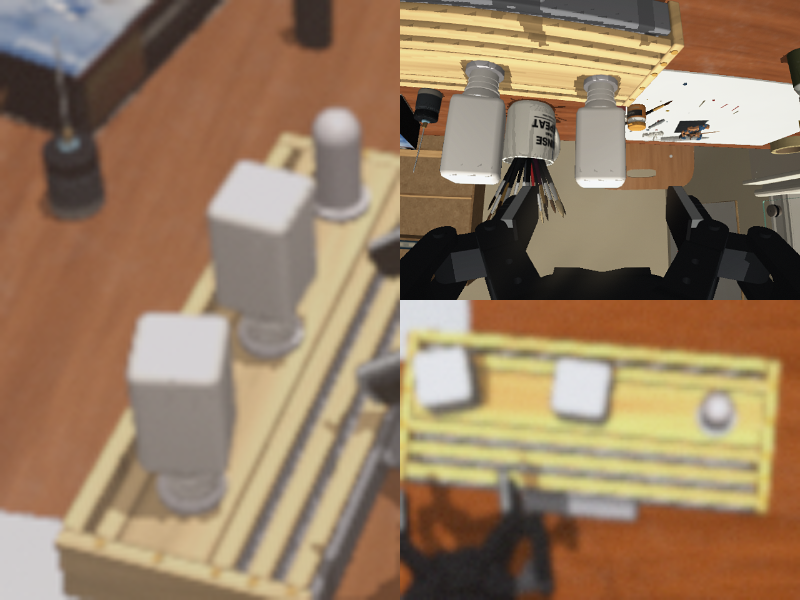

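Both bottles stand straight on their pegs, only the lip shows on the tray, and the gripper is clear. I'll hand it in.

```bash
python3 -c "
from h import *
print(bot.finish_job())"
```

```text
the job is handed in; nothing more can be done
None
```

The drip tray is pushed home, the rinsed bottle hangs mouth down and straight on the free slim peg with the gripper clear, and the job is handed in; `bot.finish_job()` returned no verdict.

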